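Cam-clamp the small loaf tin on the scraping board

TASK

Set the small loaf tin upright on the white clamping board, centred on the clamp and squarely between the rubber-faced fence and the jaw, its long side running from jaw to fence, and let go of it with the clamp still loose. Then turn the cam lever clockwise (seen from above) until the jaw has pushed the tin against the fence and holds it there with a squeeze of roughly 15 N, which comes soon after the lever begins to stiffen; swinging it further dents the thin tin. Leave the lever there, let go, and do not disturb the cup, jar, spatula and small bowl standing around.

Things in the scene. Friction and masses are not known exactly. Their poses are not given: they have to be found in the camera images.
- tin: The small loaf tin to be clamped: open-topped plain metal box, the smaller of the two on the table, 56 mm (its x) by 90 mm (its y) by 45 mm high, walls 3 mm, 0.11 to 0.23 kg. Origin at the centre of its underside, z up; both ends alike. It stands on the table, in one of two places that it swaps with the ramekin.
- jig: White clamping board, fixed: 160 mm (its x) by 275 mm (its y, -161 to +114), top 20 mm above the table. Origin on the table under the tin's lane, z up. The clamp acts along y on the line x = 0: fence at +y, room for the tin, jaw, cam with lever at -y. Clamped, the tin's centre is at y = +30 mm. With the lever at its start the tin has 8 to 20 mm of play along y.
- fence_face (a point): Middle of the fixed fence's rubber face, jig y = +75 mm, 40 mm above the table. The face is 70 mm wide; the aluminium block behind it is 90 mm wide and 65 mm high over the table. Set the tin's end down about 3 to 4 mm clear of this face. Nothing stands beside the tin's long sides.
- jaw: Aluminium block, 52 mm wide, that the cam slides to jig +y. Origin: lower edge of its front face, 23 mm above the table. Ahead of it on a setting screw sits a rubber-faced pad (56 wide, 34 high), face 26 mm ahead of the origin, give or take 5 mm: the setting differs each time and no reading gives it, so the take-up must be felt. The pad yields 1 mm per 5 N; a squeeze over 35 N dents the tin.
- cam (a joint): Lever angle in rad: 0 = open, grows clockwise seen from above, stop at 2.2; starts at 0 to 0.2. Jaw advance from open = 14 mm per rad. All play is taken up somewhere from 0.7 to 1.45; from there the squeeze grows by about 70 N per rad. The lever stays where it is left: steady friction 0.42 N m, about 4.2 N at the knob.
- cam_pivot (a point): On the lever's vertical pivot axis, 56 mm above the table, at jig x = 0, y = -99.5 mm. At angle 0 the lever points from here along jig direction (0.26, -0.97), that is 75 degrees clockwise from jig +x, and turns on clockwise from there past jig -y towards -x.
- lever_knob (a point): Upright round black knob on the lever's end, 20 mm across, 100 mm from the pivot; this point is on its axis 78 mm above the table. It stands on the lever bar (16 mm wide, top at 56 mm), ends at 100 mm and turns with the lever. Each newton of squeeze adds 0.14 N to the push needed here: 15 N of squeeze feels like 2.1 N more than in free travel.
- ramekin: White ceramic cup (ramekin), 72 mm across, 45 mm high, origin under its centre. A bystander that swaps places with the tin. Leave alone.
- jar: Jar with steel cap, 60 mm across, 110 mm high. A bystander, leave alone.
- spatula: Wooden-handled spatula, 240 mm long, lying on the table. A bystander, leave alone.
- bowl_b: Steel bowl, 170 mm across, 70 mm high. A bystander, leave alone.
Things that resemble listed ones, but are neither listed nor needed, are in the scene too. What is shaped like the tin but pink is not meant.

How it is judged:
On the way:
1. the tin stands on the board in the lane between fence and jaw, let go, the clamp still loose (x of tin in the frame of jig between -0.012 and 0.012 m and z of tin in the frame of jig between 0.016 and 0.024 m and angle between tin's own z axis and vertical below 0.08 rad and y of tin in the frame of jig between 0.008 and 0.034 m and angle between the y axis of tin and the y axis of jig, either way round below 0.2 rad and contact force between the fingers and tin below 0.05 N and contact force between jaw and tin below 2 N and linear speed of tin below 0.02 m/s), for 0.2 s.
At the end, for the whole second after the job is handed in: The small loaf tin stands flat on the board (tilt < 0.08 rad), within 12 mm of the centre line, square within 0.08 rad, against the fence (centre at jig y = 30 mm within 4 mm); the jaw squeezes it with 5 to 25 N; tin and lever at rest (x of tin in the frame of jig between -0.012 and 0.012 m and z of tin in the frame of jig between 0.016 and 0.024 m and angle between tin's own z axis and vertical below 0.08 rad and y of tin in the frame of jig between 0.026 and 0.034 m and angle between the y axis of tin and the y axis of jig, either way round below 0.08 rad and contact force between jaw and tin between 5 and 25 N and linear speed of tin below 0.01 m/s and velocity of joint cam between -0.05 and 0.05 rad/s); the robot touches nothing.
It fails at once if the jaw squeezes the tin with more than 35 N (dented) (contact force between jaw and tin above 35 N).
It fails at once if another thing on the table is moved by more than 30 mm (distance of any of ramekin, jar, spatula, bowl_b from where it was at the start of the episode above 0.03 m).
It also fails if it takes over 72 s, if anything falls off the work surface, if the arm or the gripper's body presses on something with over 40 N, if the wrist force passes 120 N, or if a joint passes its speed limit or range.

ROBOT

A 7-joint arm with a two-finger parallel gripper is mounted at the origin on the work surface. World frame = base frame: x ahead of the robot, y to its left, z up, the work surface at z = 0. Lengths are in m, angles in rad, forces in N, time in s.
With the tool pointing down it reaches from about 0.425 to 0.875 m from the base axis. Payload 8.4 kg.
Tool frame: the origin (TCP) lies midway between the tips of the shut fingers; the grasp point (between the pads) lies 19 mm behind it; z points along the fingers, x is the direction in which the jaws open and shut, and the axes are right-handed (so a half turn about z gives the same grasp; the last joint's range is limited). The gripper opens to 85 mm and grips with 20 to 120 N. Pads are 22 mm wide; open, the fingers measure 114 mm over their backs; the gripper's body (76 mm by 85 mm) begins 54 mm behind the grasp point. The pads swing forward as they close: fully open they stand 13 mm farther back than shut.
Start: joints at [1.047, 0.333, 0.04, 1.465, -0.013, 1.343, -0.059], TCP at [0.268, -0.592, 0.231] pointing down, gripper open.
Joint ranges: [-2.58, 2.58], [-0.38, 2.09], [-1.3, 1.39], [0.25, 2.4], [-1.5, 4.64], [0.08, 2.09], [-2.65, 2.65]. Speed limits (rad/s): [2.22, 2.22, 2.79, 2.79, 3.14, 3.14, 3.14].

INTERFACE

Orientations are given as a unit quaternion [x, y, z, w].
In Python, from rig import env gives the robot as it stands.
- The arm moves only by the tool move_arm, never from a script. Its arguments are lists of equal length, an entry for each row: "dp": the shift along the tool's x, y, z in m, a list of three; "roll": the turn about the tool's z in rad; "grip": the closure, from 0 (fully open) to 1 (shut). In form: {"dp": [[x, y, z], ...], "roll": [roll, ...], "grip": [grip, ...]}. A call has 1 to 10 rows; each row shifts and turns the commanded pose from where the row before left it, along the tool's axes as they then stand; what a row does not reach is not made up. A row lasts 1/8 s, in which the tool goes at most 62.5 mm and 10.7 degrees, less where a joint would pass 70% of its speed; a pose out of reach is approached as far as the arm can. A call is refused whole if a number of a shift passes 0.0625 or a number of a turn 0.188, either way. A call with a gripper value outside its range is refused whole. The fingers move at their own pace and stop on an object; the grip force is fixed at half the most. Time passes only in rows, so rows that do not move let the fingers close. It gives the time, the measured TCP pose, the force and the opening at its end, in the units of the state.
- env.get_state(): the state, without advancing time (a new reading comes with each control period).
- env.grab_frame(name): name is "scene" or "top" or "wrist"; returns a dict with "frame" (420x560x3 uint8, blue, green, red), "z_map" (420x560 float32, m along the optical axis (not along the pixel's ray), 0 where there is no reading), "mtx" (3x3 intrinsics, pixels), "cam_to_world" (4x4, takes a point from camera to world coordinates). Camera axes: x right, y down, z forward; pixel columns grow to the right and rows downward; lengths in m; the calibration is good to about 2 mm. A picture is of the moment at which its call begins.
- env.job_done(): hands the job in, once; it reports no verdict.
The state is a dict: "clock": time; "joint_pos": joint angles; "joint_velocities": joint speeds; "tau": joint torques, N m; "tcp_pos": TCP position; "eef_rot": TCP orientation; "wrist_force": force on the tool from outside, world axes, zero at the start; "ft_torque": the same for the moment, N m; "finger_gap": finger opening in m.
Only numpy, scipy, OpenCV 4.12 (cv2) and the standard library are available. Lean on these libraries where they do the work, as an engineer would, in place of code of your own. Each camera call takes 0.05 s, during which the arm holds its last target. There are 200 camera calls.

## Working session

There is one attempt and no reset: what is moved stays moved. The work goes in short steps, Python scripts to look and compute and a tool call to move; the robot and the scene stay as the last step left them, time stands still between calls to the robot, and variables do not carry over. Pictures are saved under pics/ and viewed, about 8 in all and at most 12, crops included, and the job is handed in when it is done.

Besides the shell and the picture viewer there is one more tool, called after "Emit:" by a JSON object that holds its "fn" and its "kwargs". move_arm: Moves the arm, as the interface text tells. Its arguments: {"type":"object","properties":{"dp":{"type":"array"},"roll":{"type":"array"},"grip":{"type":"array"}},"required":["dp","roll","grip"]}

```bash
mkdir -p pics; ls
cat > h.py <<'E'
import numpy as np,cv2
from rig import env
def grab(n):
    f=env.grab_frame(n); return f
def world(f):
    z=f["z_map"];K=f["mtx"];h,w=z.shape
    u,v=np.meshgrid(np.arange(w),np.arange(h))
    P=np.stack([(u-K[0,2])/K[0,0]*z,(v-K[1,2])/K[1,1]*z,z],-1)
    T=f["cam_to_world"]
    W=P@T[:3,:3].T+T[:3,3]; W[z==0]=np.nan
    return W
E
python3 - <<'E'
from h import *
for n in ["top","scene"]:
    f=grab(n);np.savez(f"pics/{n}0.npz",**f);cv2.imwrite(f"pics/{n}0.png",f["frame"])
    print(n,f["cam_to_world"].round(3).tolist(),f["mtx"].round(1).tolist())
cv2.imwrite("pics/both.png",np.vstack([cv2.imread("pics/top0.png")]))
print(env.get_state())
E
```

```text
pics
top [[0.011, -0.994, 0.11, 0.398], [-1.0, -0.01, 0.006, 0.002], [-0.005, -0.11, -0.994, 1.142], [0.0, 0.0, 0.0, 1.0]] [[415.6, 0.0, 275.7], [0.0, 415.6, 205.3], [0.0, 0.0, 1.0]]
scene [[-0.237, 0.677, -0.697, 1.79], [0.971, 0.178, -0.158, 0.27], [0.017, -0.714, -0.7, 1.34], [0.0, 0.0, 0.0, 1.0]] [[542.4, 0.0, 284.5], [0.0, 542.4, 219.5], [0.0, 0.0, 1.0]]
{'clock': 0.1, 'joint_pos': array([ 1.04680831,  0.3338133 ,  0.03986237,  1.46616028, -0.01341367,
        1.34330038, -0.05850433]), 'joint_velocities': array([ 1.23534593e-03, -1.62145267e-03,  7.11620606e-04, -1.34176154e-03,
        9.12651741e-05, -7.52456957e-05,  6.80805148e-04]), 'tau': array([ 4.24208949e-03, -6.60017753e+01,  1.37039736e+00, -4.06475973e+01,
        1.70708739e-02,  8.91023985e-03, -1.27570607e-05]), 'tcp_pos': array([ 0.26770556, -0.59187061,  0.2305385 ]), 'eef_rot': array([ 8.40272471e-01, -5.42163881e-01, -6.14646636e-04, -3.50898410e-04]), 'wrist_force': array([-0.25787227, -1.03322769,  0.07183811]), 'ft_torque': array([-2.16256189e-06,  4.32374781e-02,  6.23233242e-02]), 'finger_gap': 0.08565455934786659}
```

View pics/top0.png

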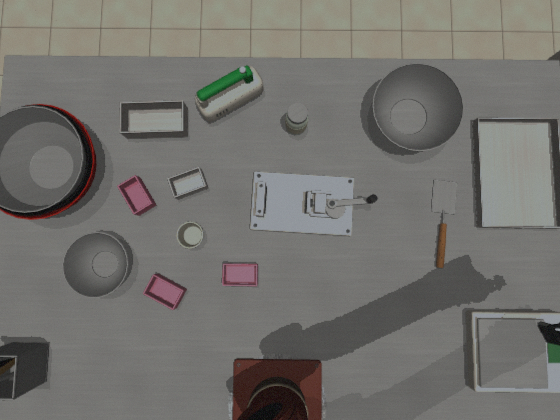

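View pics/scene0.png

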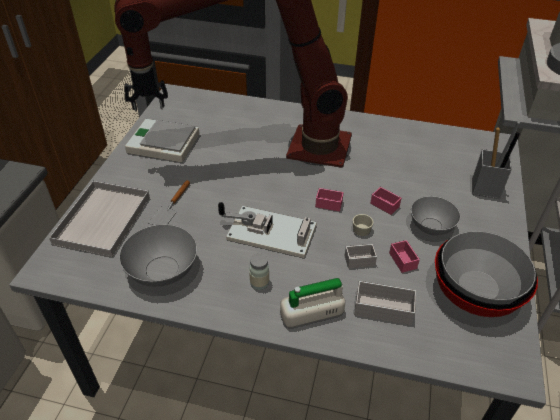

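```bash
cat > m.py <<'E'
from h import *
def rect(P):
    r=cv2.minAreaRect((P[:,:2]*1000).astype(np.float32)); return np.round(r[0],1),np.round(r[1],1),round(r[2],2)
def comp(W,mask,seed):
    n,l=cv2.connectedComponents(mask.astype(np.uint8)); return W[l==l[seed[1],seed[0]]] if l[seed[1],seed[0]] else None
E
python3 - <<'E'
from m import *
f=np.load("pics/top0.npz");W=world(f);z=W[...,2]
u,v=np.meshgrid(np.arange(560),np.arange(420))
def box(a,b,c,d): return (u>a)&(u<b)&(v>c)&(v<d)
print("table",np.nanmedian(z[box(210,240,210,250)]))
for n,b,lo,hi in [("tin",(163,213,162,202),.03,.06),("tinall",(163,213,162,202),.012,.06),("ramekin",(170,212,218,255),.02,.06),("board",(240,365,160,245),.012,.03),("fence",(245,275,170,225),.055,.08),("knob",(360,385,185,210),.08,.12),("lever",(325,385,185,222),.045,.12),("jar",(275,320,95,140),.05,.13)]:
    P=W[box(*b)&(z>lo)&(z<hi)]; print(n,len(P),rect(P),P.mean(0).round(4),P[:,2].max().round(3))
big=lambda a:cv2.resize(f["frame"][a[2]:a[3],a[0]:a[1]],None,fx=5,fy=5,interpolation=cv2.INTER_CUBIC)
cv2.imwrite("pics/crop.png",big((240,390,155,250)))
E
```

```text
table 0.0006364611836821021
tin 250 (array([580.2, 249.5]), array([58.3, 91.4]), 21.39) [0.5797 0.251  0.0428] 0.051
tinall 383 (array([580.2, 249.5]), array([58.3, 91.4]), 21.39) [0.5796 0.2512 0.0351] 0.051
ramekin 238 (array([438.4, 236.9]), array([68.7, 69.4]), 1.57) [0.4407 0.2445 0.039 ] 0.052
board 4671 (array([529.5, -61.9]), array([275.1, 160.5]), 86.95) [ 0.5281 -0.058   0.0205] 0.03
fence 318 (array([534.9,  49.2]), array([25. , 88.5]), 87.14) [0.5345 0.0493 0.0648] 0.072
knob 57 (array([ 533.8, -235.6]), array([16.8, 17.5]), 1.28) [ 0.5335 -0.235   0.0979] 0.106
lever 411 (array([ 516.3, -182.5]), array([121.5,  59.9]), 85.83) [ 0.5254 -0.1798  0.0612] 0.106
jar 515 (array([748.3, -43.3]), array([55.1, 55.4]), 43.05) [ 0.7443 -0.0425  0.0985] 0.115
```

View pics/crop.png

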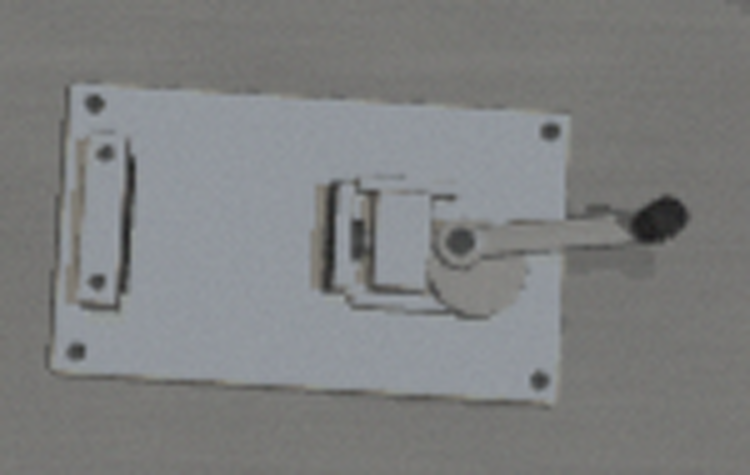

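Emit:
{"fn": "move_arm", "kwargs": {"dp": [[0,0,0],[0,0,0],[0,0,0],[0,0,0],[0,0,0],[0,0,0],[0,0,0],[0,0,0],[0,0,0],[0,0,0]], "roll": [-0.152,-0.152,-0.152,-0.152,-0.152,-0.152,-0.152,-0.152,-0.152,-0.152], "grip": [0,0,0,0,0,0,0,0,0,0]}}

```text
clock: 1.35
tcp_pos: [0.2677, -0.592, 0.2308]
eef_rot: [0.982, 0.188, -0.0, -0.0]
wrist_force: [0.3, -0.3, -0.0]
finger_gap: 0.0853
```

Emit:
{"fn": "move_arm", "kwargs": {"dp": [[0.04,-0.0445,0],[0.04,-0.0445,0],[0.04,-0.0445,0],[0.04,-0.0445,0],[0.04,-0.0445,0],[0.04,-0.0445,0],[0.04,-0.0445,0],[0.04,-0.0445,0],[0.04,-0.0445,0],[0.04,-0.0445,0]], "roll": [0,0,0,0,0,0,0,0,0,0], "grip": [0,0,0,0,0,0,0,0,0,0]}}

```text
clock: 2.6
tcp_pos: [0.4778, -0.0301, 0.2313]
eef_rot: [0.983, 0.186, 0.0, 0.0]
wrist_force: [0.3, -0.6, -0.2]
finger_gap: 0.0856
```

Emit:
{"fn": "move_arm", "kwargs": {"dp": [[0.04,-0.0445,0],[0.04,-0.0445,0],[0.04,-0.0445,0],[0.04,-0.0445,0],[0.04,-0.0445,0],[0,0,0],[0,0,0]], "roll": [0,0,0,0,0,0,0], "grip": [0,0,0,0,0,0,0]}}

```text
clock: 3.48
tcp_pos: [0.5823, 0.2482, 0.2306]
eef_rot: [0.983, 0.186, -0.001, 0.0]
wrist_force: [0.5, -0.7, -0.5]
finger_gap: 0.0856
```

Run:
```python
from m import *
f=grab("wrist");np.savez("pics/w1.npz",**f);cv2.imwrite("pics/w1.png",f["frame"])
W=world(f);z=W[...,2]
print(f["cam_to_world"].round(3).tolist())
d=np.hypot(W[...,0]-.580,W[...,1]-.2495)
for lo,hi in [(.03,.055),(.038,.052)]:
    P=W[(d<.07)&(z>lo)&(z<hi)];print(len(P),rect(P),P.mean(0),np.median(P[:,2]))
P=W[(d<.11)&(z<.012)&(z>-.02)]
print("floor",np.median(P[:,2]))
```

```text
[[0.931, 0.35, 0.103, 0.556], [0.365, -0.893, -0.264, 0.315], [-0.0, 0.283, -0.959, 0.373], [0.0, 0.0, 0.0, 1.0]]
1751 (array([580.8, 248.7]), array([57.4, 91.3]), 21.06) [0.58116544 0.24776337 0.04377701] 0.045485448987068966
1510 (array([580.8, 248.7]), array([57.4, 91.3]), 21.06) [0.58055126 0.24951489 0.04545285] 0.04569021481932978
floor 7.36187711353753e-05
```

View pics/w1.png

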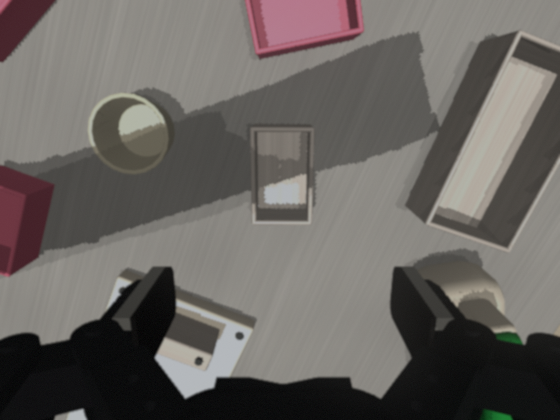

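Emit:
{"fn": "move_arm", "kwargs": {"dp": [[-0.001,-0.001,0.04],[0,0,0.04],[0,0,0.04],[0,0,0.04],[0,0,0.04],[0,0,0.015],[0,0,0.006],[0,0,0],[0,0,0]], "roll": [0.006,0,0,0,0,0,0,0,0], "grip": [0,0,0,0,0,0,0,0,0]}}

```text
clock: 4.65
tcp_pos: [0.5821, 0.2493, 0.0118]
eef_rot: [0.983, 0.183, 0.001, -0.0]
wrist_force: [-0.4, 0.1, -0.7]
finger_gap: 0.0854
```

Emit:
{"fn": "move_arm", "kwargs": {"dp": [[0,0,0],[0,0,0],[0,0,0],[0,0,0],[0,0,0],[0,0,0],[0,0,0],[0,0,0]], "roll": [0,0,0,0,0,0,0,0], "grip": [0.2,0.3,0.5,1,1,1,1,1]}}

```text
clock: 5.65
tcp_pos: [0.5816, 0.2492, 0.0109]
eef_rot: [0.983, 0.183, 0.0, -0.0]
wrist_force: [-1.5, -0.3, 5.9]
finger_gap: 0.0553
```

Emit:
{"fn": "move_arm", "kwargs": {"dp": [[0,0,-0.01],[0,0,-0.03],[0,0,-0.04],[0,0,-0.03],[0,0,0],[0,0,0]], "roll": [0,0,0.1,0.12,0.12,0.082], "grip": [1,1,1,1,1,1]}}

```text
clock: 6.4
tcp_pos: [0.5811, 0.2489, 0.121]
eef_rot: [1.0, -0.029, 0.0, 0.0]
wrist_force: [0.9, -0.9, -3.1]
finger_gap: 0.0554
```

Emit:
{"fn": "move_arm", "kwargs": {"dp": [[-0.004,0.03,0],[-0.007,0.05,0],[-0.007,0.05,0],[-0.007,0.05,0],[-0.006,0.05,0],[-0.004,0.033,0],[0,0,0],[0,0,0],[0,0,0]], "roll": [0,0,0,0,0,0,0,0,0], "grip": [1,1,1,1,1,1,1,1,1]}}

```text
clock: 7.52
tcp_pos: [0.5322, -0.0103, 0.1204]
eef_rot: [1.0, -0.026, 0.0, -0.0]
wrist_force: [0.1, 0.2, -1.1]
finger_gap: 0.0552
```

Run:
```python
from m import *
s=env.get_state();print(s["tcp_pos"],s["eef_rot"],s["wrist_force"])
f=grab("wrist");np.savez("pics/w2.npz",**f);cv2.imwrite("pics/w2.png",f["frame"])
W=world(f);z=W[...,2]
t=s["tcp_pos"];d=np.hypot(W[...,0]-t[0],W[...,1]-t[1])
P=W[(d<.06)&(z>.11)&(z<.17)];print("tin",len(P),rect(P),np.median(P[:,2]),np.percentile(P[:,2],[5,50,95]))
P=W[(z>.058)&(z<.07)&(W[...,1]>.03)&(W[...,1]<.08)&(abs(W[...,0]-.535)<.06)]
print("fence",len(P),rect(P) if len(P) else 0)
P=W[(z>.015)&(z<.025)&(abs(W[...,0]-.53)<.1)&(abs(W[...,1]+.06)<.16)];print("board",len(P),rect(P),np.median(P[:,2]))
```

```text
[ 0.53216188 -0.01031864  0.12042755] [ 9.99663193e-01 -2.59503004e-02  1.66209782e-05 -2.87763363e-04] [ 0.05342594  0.15599314 -1.12781706]
tin 40402 (array([532.1,  -7.8]), array([101.2,  97.1]), 47.52) 0.12550230938201662 [0.1118407  0.12550231 0.16000447]
fence 7327 (array([536. ,  48.3]), array([24.7, 90.4]), 86.99)
board 19159 (array([531.7, -32.2]), array([214.8, 160.2]), 87.08) 0.019923235904998227
```

View pics/w2.png

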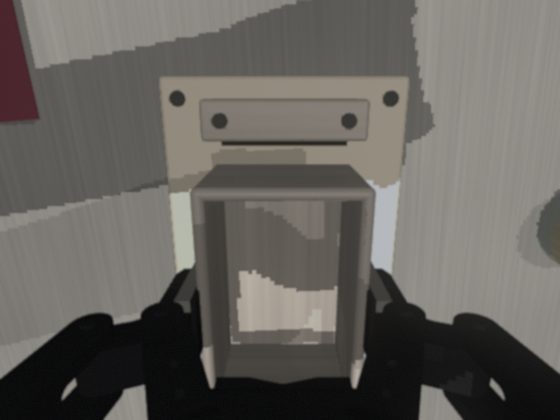

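Run:
```python
from m import *
f=np.load("pics/w2.npz");W=world(f);z=W[...,2];g=f["frame"].mean(-1)
t=np.array([.5322,-.0103]);yj=np.array([.0525,.9986]);xj=np.array([.9986,-.0525])
A=(W[...,:2]-t)@xj*1000;B=(W[...,:2]-t)@yj*1000
m=(z>.146)&(z<.162)&(abs(A)<33)&(B>15)&(B<55)
for zz in (.146,.150,.154,.158):
    k=m&(z>zz)&(z<zz+.004);print(zz,k.sum(),np.percentile(A[k],[.5,99.5]).round(1),np.percentile(B[k],[.5,99.5]).round(1) )
for r in (25,30,35,40):
    k=(z>.12)&(z<.17)&(abs(B-r)<2); print("A range at B",r,np.percentile(A[k],[1,99]).round(1))
c=284
for v in list(range(72,80))+list(range(96,104))+list(range(134,160,1)): print(v,int(g[v,c]),round(float(B[v,c]),1),round(float(z[v,c]),4))
print("board edges x at row 180",[ (u,round(float(A[180,u]),1),round(float(z[180,u]),3)) for u in (164,166,168,170,172,396,398,400,402,404)])
```

```text
0.146 813 [-27.6  27.4] [15.4 45.3]
0.15 480 [-28.8  28.6] [15.4 45.6]
0.154 4453 [-28.5  28.3] [15.3 45.8]Traceback (most recent call last):
  File "<stdin>", line 7, in <module>
    return _quantile_unchecked(
        a, q, axis, out, overwrite_input, method, keepdims, weights)
    return _ureduce(a,
                    func=_quantile_ureduce_func,
    ...<5 lines>...
                    overwrite_input=overwrite_input,
                    method=method)
    r = func(a, **kwargs)
    result = _quantile(arr,
                       quantiles=q,
    ...<2 lines>...
                       out=out,
                       weights=wgt)
    slices_having_nans = np.isnan(arr[-1, ...])
                                  ~~~^^^^^^^^^
IndexError: index -1 is out of bounds for axis 0 with size 0
```

Run:
```python
from m import *
f=np.load("pics/w2.npz");W=world(f);z=W[...,2];g=f["frame"].mean(-1)
t=np.array([.5322,-.0103]);yj=np.array([.0525,.9986]);xj=np.array([.9986,-.0525])
A=(W[...,:2]-t)@xj*1000;B=(W[...,:2]-t)@yj*1000
c=284
for v in list(range(73,80,1))+list(range(97,103))+list(range(136,152,1)): print(v,int(g[v,c]),round(float(B[v,c]),1),round(float(z[v,c]),4))
k=(abs(z-.02)<.004)&(B>58)&(B<100)
print("board A",np.percentile(A[k],[.3,99.7]),"Bmax",np.percentile(B[(abs(z-.02)<.004)&(abs(A)<60)],99.7))
k=(abs(z-.065)<.004)&(B<90)&(B>40);print("fence A",np.percentile(A[k],[.3,99.7]),np.percentile(B[k],[.5,99.5]))
```

```text
73 89 87.6 0.0005
74 89 87.0 0.0003
75 96 86.3 0.0011
76 110 84.8 0.0183
77 122 84.2 0.0192
78 130 83.5 0.0203
79 134 82.9 0.0206
97 132 72.1 0.0195
98 116 71.5 0.0203
99 102 71.1 0.0633
100 104 70.6 0.0634
101 113 70.1 0.0636
102 118 69.6 0.0655
136 118 52.2 0.0662
137 116 51.6 0.0652
138 110 51.0 0.0654
139 100 50.5 0.0652
140 85 49.7 0.0626
141 61 48.6 0.0579
142 39 47.9 0.0571
143 36 47.4 0.0571
144 51 46.9 0.0573
145 86 41.7 0.0204
146 118 40.9 0.0196
147 134 40.4 0.0206
148 131 39.6 0.0198
149 121 38.8 0.0184
150 113 38.4 0.0202
151 111 37.7 0.0205
board A [-172.73175638   79.47969355] Bmax 84.83992062668086
fence A [-43.76620226  45.02608478] [49.78599926 71.07001358]
```

Emit:
{"fn": "move_arm", "kwargs": {"dp": [[0,0.003,0.02],[0,0,0.03],[0,0,0.025],[0,0,0.008],[0,0,0],[0,0,0]], "roll": [0,0,0,0,0,0], "grip": [1,1,1,1,1,1]}}

```text
clock: 8.32
tcp_pos: [0.5327, -0.0145, 0.0384]
eef_rot: [1.0, -0.027, 0.001, -0.0]
wrist_force: [0.6, -0.2, -1.6]
finger_gap: 0.0555
```

Emit:
{"fn": "move_arm", "kwargs": {"dp": [[0,0,0.002],[0,0,0.002],[0,0,0.001],[0,0,0]], "roll": [0,0,0,0], "grip": [1,1,1,1]}}

```text
clock: 8.82
tcp_pos: [0.5319, -0.0148, 0.0323]
eef_rot: [1.0, -0.027, -0.0, -0.0]
wrist_force: [0.2, 0.3, -1.8]
finger_gap: 0.0549
```

Emit:
{"fn": "move_arm", "kwargs": {"dp": [[0,-0.0015,0.0005],[0,0,0.001],[0,0,0]], "roll": [0,0,0], "grip": [1,1,1]}}

```text
clock: 9.2
tcp_pos: [0.5321, -0.0132, 0.0309]
eef_rot: [1.0, -0.027, 0.0, -0.0]
wrist_force: [-0.9, 0.1, 0.1]
finger_gap: 0.0551
```

Emit:
{"fn": "move_arm", "kwargs": {"dp": [[0,0,0],[0,0,0],[0,0,0],[0,0,0],[0,0,0]], "roll": [0,0,0,0,0], "grip": [0.5,0.3,0,0,0]}}

```text
clock: 9.82
tcp_pos: [0.5321, -0.0133, 0.0309]
eef_rot: [1.0, -0.027, 0.0, -0.0]
wrist_force: [-1.1, -0.2, -0.6]
finger_gap: 0.0856
```

Emit:
{"fn": "move_arm", "kwargs": {"dp": [[0,0,-0.01],[0,0,-0.02],[0,0,-0.04],[0,0,-0.06],[0,0,-0.05],[0,0,0],[0,0,0]], "roll": [0,0,0,0,0,0,0], "grip": [0,0,0,0,0,0,0]}}

```text
clock: 10.7
tcp_pos: [0.5319, -0.0133, 0.2113]
eef_rot: [1.0, -0.027, 0.0, 0.0]
wrist_force: [-0.1, -0.1, -1.1]
finger_gap: 0.0857
```

```bash
cat > chk.py <<'E'
from m import *
import sys
s=env.get_state();print(s["tcp_pos"],s["eef_rot"],s["wrist_force"],s["clock"])
f=grab("top");W=world(f);z=W[...,2]
np.savez("pics/%s.npz"%sys.argv[1],**f);cv2.imwrite("pics/%s.png"%sys.argv[1],cv2.resize(f["frame"][155:250,240:390],None,fx=5,fy=5,interpolation=cv2.INTER_CUBIC))
f=grab("wrist");np.savez("pics/%sw.npz"%sys.argv[1],**f);cv2.imwrite("pics/%sw.png"%sys.argv[1],f["frame"]);W=world(f);z=W[...,2]
yj=np.array([.0525,.9986]);xj=np.array([.9986,-.0525]);o=np.array([.5315,-.0385])
A=(W[...,:2]-o)@xj*1000;B=(W[...,:2]-o)@yj*1000
k=(abs(z-.065)<.006)&(abs(A)<40)&(B>-35)&(B<72);P=W[k];print("tin",len(P),rect(P),"jig",np.percentile(A[k],[1,50,99]).round(1),np.percentile(B[k],[1,99]).round(1),np.median(P[:,2]))
k=(abs(z-.065)<.004)&(abs(A)<50)&(B>72)&(B<105);print("fence",rect(W[k]),np.percentile(A[k],[1,99]).round(1),np.percentile(B[k],[1,99]).round(1))
E
python3 chk.py c1
```

```text
[ 0.53185047 -0.0133497   0.21133605] [ 9.99635600e-01 -2.69905186e-02  3.44274095e-04  2.44590080e-04] [-0.13717956 -0.1443691  -1.09082999] 10.7
tin 1940 (array([531.9, -13.1]), array([91.4, 57.4]), 86.79) jig [-29.4  -1.   27.6] [-19.9  71. ] 0.06563496419297934
fence (array([536. ,  49.8]), array([21.6, 90.1]), 86.88) [-43.9  43.6] [77.8 99.3]
```

View pics/c1w.png

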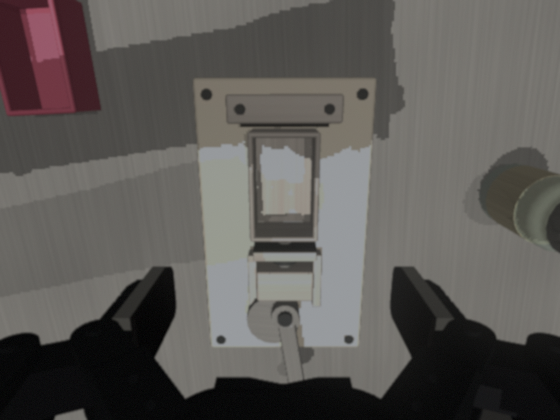

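Emit:
{"fn": "move_arm", "kwargs": {"dp": [[0.002,0.03,0],[0.003,0.05,0],[0.003,0.05,0],[0.003,0.05,0],[0.003,0.042,0],[0,0,0],[0,0,0],[0,0,0]], "roll": [0,0,0,0,0,-0.06,-0.071,0], "grip": [0,0,0,0,0,0,0,0]}}

```text
clock: 11.8
tcp_pos: [0.5335, -0.2355, 0.2096]
eef_rot: [0.999, 0.038, -0.001, -0.001]
wrist_force: [0.6, -0.3, 0.2]
finger_gap: 0.0853
```

Run:
```python
from m import *
s=env.get_state();print(s["tcp_pos"],s["eef_rot"],s["joint_pos"].round(2))
f=grab("wrist");np.savez("pics/k.npz",**f);cv2.imwrite("pics/k.png",f["frame"]);W=world(f);z=W[...,2];g=f["frame"].mean(-1)
t=s["tcp_pos"];d=np.hypot(W[...,0]-.534,W[...,1]+.236)
for lo in (.095,.098):
    P=W[(d<.03)&(z>lo)&(z<.106)];print("knob",len(P),rect(P),P.mean(0).round(4))
P=W[(d<.09)&(z>.05)&(z<.062)&(W[...,1]<-.15)];print("bar",len(P),rect(P))
d=np.hypot(W[...,0]-.526,W[...,1]+.138)
P=W[(d<.016)&(z>.056)];print("pivot",len(P),P.mean(0),np.percentile(P[:,2],[5,50,95]))
```

```text
[ 0.53345984 -0.23553983  0.20957988] [ 9.99265074e-01  3.83140561e-02 -9.14354093e-04 -7.12797051e-04] [ 0.83  0.26 -0.58  1.64  0.15  1.29  0.3 ]
knob 562 (array([ 535.9, -237. ]), array([18.9, 18.6]), 4.05) [ 0.5358 -0.2367  0.0994]
knob 505 (array([ 535.6, -237. ]), array([18.1, 18.6]), 4.05) [ 0.5357 -0.2373  0.0997]
bar 2043 (array([ 531.9, -192. ]), array([18.8, 85.5]), 4.9)
pivot 641 [ 0.52662521 -0.13926812  0.05822114] [0.05609955 0.05737072 0.06105405]
```

View pics/k.png

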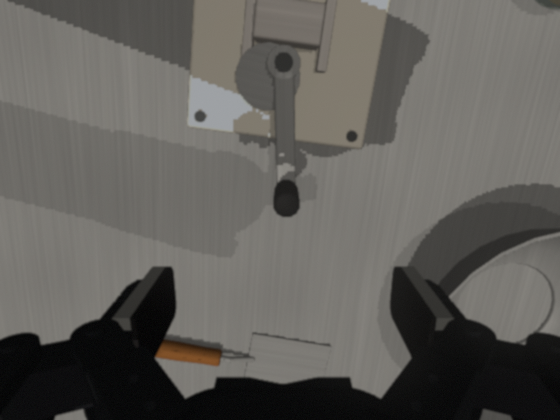

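Emit:
{"fn": "move_arm", "kwargs": {"dp": [[0.002,0.002,0.04],[0,0,0],[0,0,0],[0,0,0.03],[0,0,0.04],[0,0,0.03],[0,0,0.007],[0,0,0],[0,0,0]], "roll": [-0.018,0,0,0,0,0,0,0,0], "grip": [0.62,0.62,0.62,0.62,0.62,0.62,0.62,0.62,0.62]}}

```text
clock: 12.98
tcp_pos: [0.5373, -0.238, 0.0656]
eef_rot: [0.999, 0.047, 0.001, 0.001]
wrist_force: [0.2, -0.5, -0.1]
finger_gap: 0.0321
```

```bash
cat > st.py <<'E'
# knob-side state: lever angle of tool centre, tangential/radial force
from m import *
s=env.get_state();p=s["tcp_pos"];pv=np.array([.5264,-.1383])
d=p[:2]-pv;phi=np.degrees(np.arctan2(d[1],d[0]));q=s["eef_rot"];th=np.degrees(2*np.arctan2(q[1],q[0]))
r=d/np.hypot(*d);tg=np.array([r[1],-r[0]])  # clockwise
F=s["wrist_force"];gap=s["finger_gap"]
R=np.hypot(*d)*1000
lag=np.arctan2(gap/2*1000-10,R)  # +x finger touches knob: knob is ahead of tool centre... behind by lag
print("t %.2f phi %.2f th-phi %.2f R %.1f cam_tool %.3f cam_knob %.3f Ft %.2f Fr %.2f Fz %.2f gap %.4f z %.4f"%(s["clock"],phi,th-phi,R,np.radians(-78-phi),np.radians(-78-phi)-lag,F[:2]@tg,F[:2]@r,F[2],gap,p[2]))
E
python3 st.py
```

```text
t 12.97 phi -83.77 th-phi 89.20 R 100.2 cam_tool 0.101 cam_knob 0.040 Ft -0.13 Fr 0.52 Fz -0.05 gap 0.0321 z 0.0656
```

Emit:
{"fn": "move_arm", "kwargs": {"dp": [[-0.005,-0.0001,0],[-0.005,-0.0001,0],[-0.005,-0.0001,0],[-0.005,-0.0001,0],[-0.005,-0.0001,0],[-0.005,-0.0001,0],[-0.005,-0.0001,0]], "roll": [0.05,0.05,0.05,0.05,0.05,0.05,0.05], "grip": [0.62,0.62,0.62,0.62,0.62,0.62,0.62]}}

```text
clock: 13.85
tcp_pos: [0.503, -0.2355, 0.0654]
eef_rot: [0.992, -0.128, 0.002, 0.0]
wrist_force: [3.9, -0.9, -3.1]
finger_gap: 0.0326
```

```bash
python3 st.py; python3 chk.py c2; python3 st.py
```

```text
t 13.85 phi -103.57 th-phi 88.86 R 99.9 cam_tool 0.446 cam_knob 0.384 Ft -4.02 Fr -0.08 Fz -3.14 gap 0.0326 z 0.0654
[ 0.50295098 -0.23545629  0.06538461] [ 9.91771600e-01 -1.28005111e-01  1.89045592e-03  4.59974671e-04] [ 3.92552099 -0.8676393  -3.14376037] 13.85
t 13.95 phi -103.92 th-phi 89.26 R 100.1 cam_tool 0.452 cam_knob 0.390 Ft -0.48 Fr 0.32 Fz 1.35 gap 0.0324 z 0.0653Traceback (most recent call last):
  File "chk.py", line 9, in <module>
    k=(abs(z-.065)<.006)&(abs(A)<40)&(B>-35)&(B<72);P=W[k];print("tin",len(P),rect(P),"jig",np.percentile(A[k],[1,50,99]).round(1),np.percentile(B[k],[1,99]).round(1),np.median(P[:,2]))
                                                                                            ~~~~~~~~~~~~~^^^^^^^^^^^^^^^^
    return _quantile_unchecked(
        a, q, axis, out, overwrite_input, method, keepdims, weights)
    return _ureduce(a,
                    func=_quantile_ureduce_func,
    ...<5 lines>...
                    overwrite_input=overwrite_input,
                    method=method)
    r = func(a, **kwargs)
    result = _quantile(arr,
                       quantiles=q,
    ...<2 lines>...
                       out=out,
                       weights=wgt)
    slices_having_nans = np.isnan(arr[-1, ...])
                                  ~~~^^^^^^^^^
IndexError: index -1 is out of bounds for axis 0 with size 0
```

View pics/c2w.png

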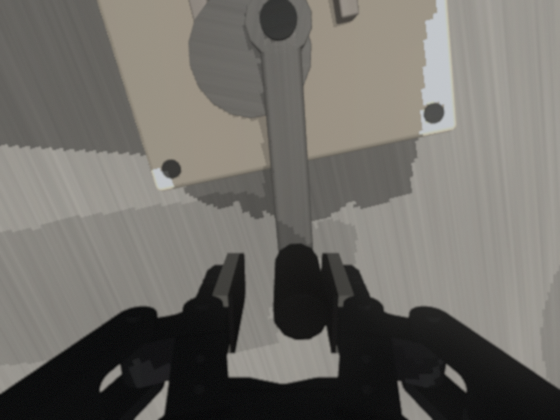

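Run:
```python
from m import *
f=np.load("pics/c1w.npz");W=world(f);z=W[...,2];g=f["frame"].mean(-1)
yj=np.array([.0525,.9986]);xj=np.array([.9986,-.0525]);o=np.array([.5315,-.0385])
B=(W[...,:2]-o)@yj*1000
c=290
for v in list(range(120,138))+list(range(234,264)): print(v,int(g[v,c]),round(float(B[v,c]),1),round(float(z[v,c]),4),end=" | ")
f=np.load("pics/c2.npz");cv2.imwrite("pics/c2t.png",cv2.resize(f["frame"][155:250,240:390],None,fx=5,fy=5,interpolation=cv2.INTER_CUBIC))
```

```text
120 97 80.1 0.0649 | 121 93 79.3 0.0641 | 122 80 78.5 0.0643 | 123 61 77.3 0.0571 | 124 41 76.6 0.0585 | 125 37 76.0 0.0604 | 126 61 75.0 0.0578 | 127 86 71.2 0.0194 | 128 85 70.6 0.0219 | 129 70 70.6 0.0325 | 130 62 70.7 0.0438 | 131 66 70.6 0.0522 | 132 78 70.9 0.0642 | 133 90 70.3 0.0657 | 134 98 69.5 0.0654 | 135 96 68.8 0.0664 | 136 87 67.9 0.065 | 137 84 67.0 0.0637 | 234 63 -16.4 0.0575 | 235 63 -16.9 0.0585 | 236 73 -15.5 0.0645 | 237 96 -16.3 0.0646 | 238 124 -16.9 0.0655 | 239 140 -17.7 0.0656 | 240 134 -18.6 0.0657 | 241 108 -19.9 0.0646 | 242 75 -29.9 0.0425 | 243 51 -30.9 0.0425 | 244 38 -30.2 0.0466 | 245 36 -30.7 0.0477 | 246 35 -31.2 0.0489 | 247 36 -30.4 0.0529 | 248 36 -31.2 0.0534 | 249 36 -30.8 0.0564 | 250 40 -31.1 0.058 | 251 60 -32.4 0.057 | 252 101 -33.8 0.0561 | 253 135 -35.3 0.0549 | 254 149 -35.5 0.0566 | 255 152 -36.6 0.0562 | 256 152 -37.8 0.0557 | 257 151 -39.1 0.055 | 258 151 -39.9 0.0554 | 259 149 -40.4 0.0565 | 260 138 -42.0 0.055 | 261 107 -45.6 0.0494 | 262 71 -46.8 0.0491 | 263 57 -48.0 0.0486 |
```

View pics/c2t.png

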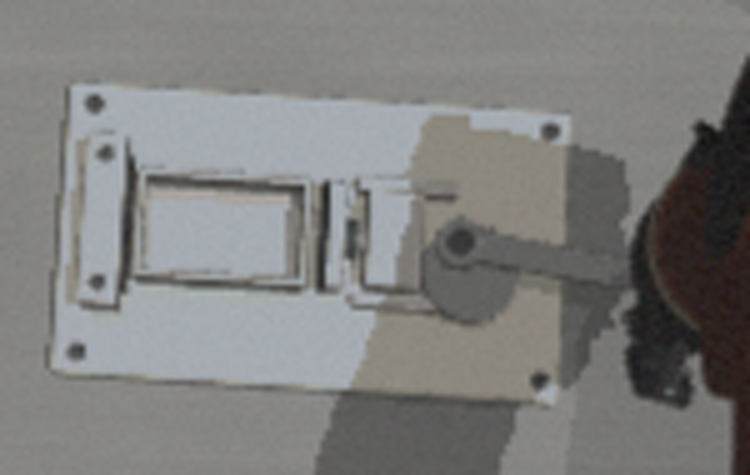

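Emit:
{"fn": "move_arm", "kwargs": {"dp": [[-0.005,-0.0001,0],[-0.005,-0.0001,0],[-0.005,-0.0001,0],[-0.005,-0.0001,0],[-0.005,-0.0001,0],[-0.005,-0.0001,0],[-0.005,-0.0001,0]], "roll": [0.05,0.05,0.05,0.05,0.05,0.05,0.05], "grip": [0.62,0.62,0.62,0.62,0.62,0.62,0.62]}}

```text
clock: 14.82
tcp_pos: [0.4712, -0.2215, 0.0653]
eef_rot: [0.954, -0.298, 0.002, 0.0]
wrist_force: [3.5, -1.8, -0.0]
finger_gap: 0.0327
```

```bash
python3 st.py
```

```text
t 14.82 phi -123.56 th-phi 88.86 R 99.9 cam_tool 0.795 cam_knob 0.732 Ft -3.90 Fr -0.40 Fz -0.02 gap 0.0327 z 0.0653
```

Emit:
{"fn": "move_arm", "kwargs": {"dp": [[-0.002,0,0],[-0.002,0,0],[-0.002,0,0],[-0.002,0,0],[-0.002,0,0],[-0.002,0,0],[-0.002,0,0],[-0.002,0,0]], "roll": [0.02,0.02,0.02,0.02,0.02,0.02,0.02,0.02], "grip": [0.62,0.62,0.62,0.62,0.62,0.62,0.62,0.62]}}

```text
clock: 15.82
tcp_pos: [0.4572, -0.2104, 0.0638]
eef_rot: [0.928, -0.374, -0.0, -0.0]
wrist_force: [3.6, -2.2, 2.9]
finger_gap: 0.0321
```

```bash
python3 st.py
```

```text
t 15.82 phi -133.84 th-phi 89.94 R 100.0 cam_tool 0.975 cam_knob 0.914 Ft -4.11 Fr -0.88 Fz 2.91 gap 0.0321 z 0.0638
```

Emit:
{"fn": "move_arm", "kwargs": {"dp": [[-0.002,0,0],[-0.002,0,0],[-0.002,0,0],[-0.002,0,0],[-0.002,0,0],[-0.002,0,0]], "roll": [0.02,0.02,0.02,0.02,0.02,0.02], "grip": [0.62,0.62,0.62,0.62,0.62,0.62]}}

```text
clock: 16.58
tcp_pos: [0.4489, -0.2017, 0.0638]
eef_rot: [0.903, -0.429, -0.0, -0.0]
wrist_force: [4.7, -2.0, 1.5]
finger_gap: 0.0326
```

```bash
python3 st.py
```

```text
t 16.57 phi -140.72 th-phi 89.94 R 100.1 cam_tool 1.095 cam_knob 1.032 Ft -4.55 Fr -2.36 Fz 1.49 gap 0.0326 z 0.0638
```

Emit:
{"fn": "move_arm", "kwargs": {"dp": [[-0.002,0,0],[-0.002,0,0],[-0.002,0,0]], "roll": [0.02,0.02,0.02], "grip": [0.62,0.62,0.62]}}

```text
clock: 16.95
tcp_pos: [0.4451, -0.1971, 0.0637]
eef_rot: [0.89, -0.456, -0.0, -0.0]
wrist_force: [4.8, -1.3, 1.0]
finger_gap: 0.0324
```

```bash
python3 st.py
```

```text
t 16.95 phi -144.15 th-phi 89.92 R 100.3 cam_tool 1.154 cam_knob 1.093 Ft -3.90 Fr -3.14 Fz 1.02 gap 0.0324 z 0.0637
```

Emit:
{"fn": "move_arm", "kwargs": {"dp": [[-0.002,-0.0003,0],[-0.002,-0.0003,0],[-0.002,-0.0001,0]], "roll": [0.02,0.02,0.02], "grip": [0.62,0.62,0.62]}}

```text
clock: 17.32
tcp_pos: [0.4419, -0.1921, 0.0637]
eef_rot: [0.876, -0.482, -0.0, 0.0]
wrist_force: [1.4, -4.3, 1.6]
finger_gap: 0.0327
```

```bash
python3 st.py
```

```text
t 17.32 phi -147.49 th-phi 89.80 R 100.2 cam_tool 1.213 cam_knob 1.150 Ft -4.37 Fr 1.09 Fz 1.56 gap 0.0327 z 0.0637
```

Emit:
{"fn": "move_arm", "kwargs": {"dp": [[-0.002,-0.0001,0],[-0.002,-0.0001,0]], "roll": [0.02,0.02], "grip": [0.62,0.62]}}

```text
clock: 17.58
tcp_pos: [0.4399, -0.1887, 0.0637]
eef_rot: [0.866, -0.5, -0.0, 0.0]
wrist_force: [0.5, -5.2, 1.7]
finger_gap: 0.0325
```

```bash
python3 st.py
```

```text
t 17.57 phi -149.79 th-phi 89.80 R 100.1 cam_tool 1.253 cam_knob 1.191 Ft -4.73 Fr 2.19 Fz 1.75 gap 0.0325 z 0.0637
```

Emit:
{"fn": "move_arm", "kwargs": {"dp": [[-0.002,0.0001,0],[-0.002,0.0001,0]], "roll": [0.02,0.02], "grip": [0.62,0.62]}}

```text
clock: 17.82
tcp_pos: [0.4379, -0.1851, 0.0637]
eef_rot: [0.856, -0.517, -0.0, 0.0]
wrist_force: [1.6, -4.8, 1.0]
finger_gap: 0.0326
```

```bash
python3 st.py
```

```text
t 17.82 phi -152.11 th-phi 89.85 R 100.1 cam_tool 1.294 cam_knob 1.231 Ft -5.01 Fr 0.86 Fz 1.00 gap 0.0326 z 0.0637
```

Emit:
{"fn": "move_arm", "kwargs": {"dp": [[-0.002,0,0],[-0.002,0,0]], "roll": [0.02,0.02], "grip": [0.62,0.62]}}

```text
clock: 18.08
tcp_pos: [0.4361, -0.1816, 0.0637]
eef_rot: [0.845, -0.534, -0.0, 0.0]
wrist_force: [0.9, -5.0, 1.9]
finger_gap: 0.0323
```

```bash
python3 st.py
```

```text
t 18.07 phi -154.39 th-phi 89.84 R 100.2 cam_tool 1.333 cam_knob 1.272 Ft -4.86 Fr 1.37 Fz 1.86 gap 0.0323 z 0.0637
```

Emit:
{"fn": "move_arm", "kwargs": {"dp": [[-0.002,0,0],[-0.002,0,0]], "roll": [0.02,0.02], "grip": [0.62,0.62]}}

```text
clock: 18.32
tcp_pos: [0.4345, -0.178, 0.0637]
eef_rot: [0.835, -0.551, -0.0, 0.0]
wrist_force: [0.8, -5.9, 1.0]
finger_gap: 0.0327
```

```bash
python3 st.py
python3 - <<'E'
from m import *
f0=np.load("pics/top0.npz");fa=np.load("pics/c2.npz");f=grab("top");np.savez("pics/c3.npz",**f)
cv2.imwrite("pics/c3t.png",np.vstack([cv2.resize(x["frame"][170:230,240:370],None,fx=6,fy=5,interpolation=cv2.INTER_CUBIC) for x in (fa,f)]))
yj=np.array([.0525,.9986]);xj=np.array([.9986,-.0525]);o=np.array([.5315,-.0385])
for x in (f0,fa,f):
    W=world(x);z=W[...,2];A=(W[...,:2]-o)@xj*1000;B=(W[...,:2]-o)@yj*1000
    k=(abs(z-.065)<.008)&(abs(A)<40)&(B>-27)&(B<77)
    if k.sum()>20: print("tin",rect(W[k]),np.percentile(B[k],[2,98]).round(1))
    k=(abs(z-.065)<.004)&(abs(A)<45)&(B>78)&(B<104);print("fence",rect(W[k]))
    k=(z>.048)&(z<.062)&(abs(A)<20)&(B<-5)&(B>-80);h,e=np.histogram(B[k],np.arange(-80,-4,3));print(h)
E
```

```text
t 18.32 phi -156.67 th-phi 89.82 R 100.1 cam_tool 1.373 cam_knob 1.310 Ft -5.77 Fr 1.61 Fz 1.01 gap 0.0327 z 0.0637
fence (array([535.2,  50.7]), array([21.9, 88. ]), 86.88)
[17 19 18 16 15 19 16 18 12  0  5  4  5 16 19 18 13  0  0  0  0  0  0  0
  0]
tin (array([531.4, -13.4]), array([103.7,  68.8]), 86.99) [-18.9  76.5]
fence (array([535.2,  50.7]), array([22. , 87.7]), 86.87)
[15 19 16 18 15 16 18 17 17 20  0  0  5  5 17 16 19 19  0  0  0  1  0  0
  0]
tin (array([531.6, -13.2]), array([103.2,  69. ]), 86.87) [-25.2  76.4]
fence (array([534.9,  50.5]), array([21.7, 87.3]), 86.83)
[ 0  0  0  1 13 17 17 16 19 17 17 17 18 18  6  1  6  7 17 16 17  8  1  0
  0]
```

View pics/c3t.png

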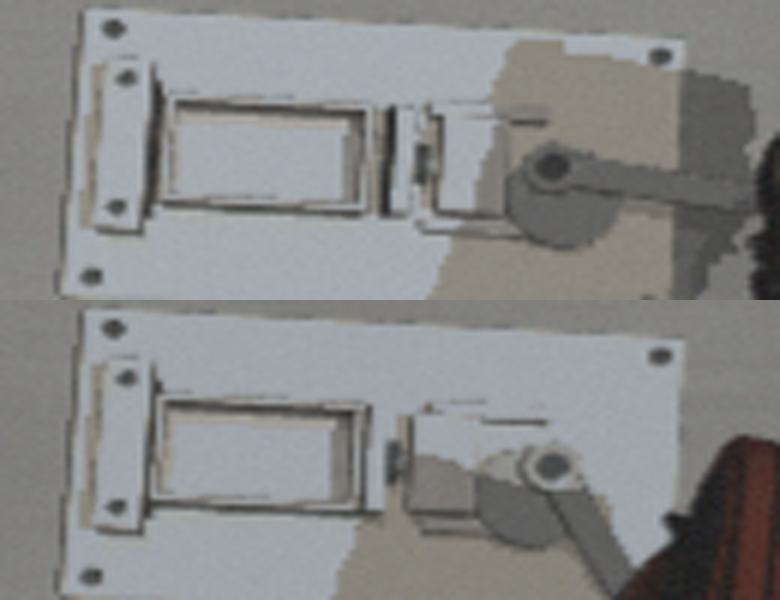

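Emit:
{"fn": "move_arm", "kwargs": {"dp": [[-0.002,0,0],[-0.002,0,0]], "roll": [0.02,0.02], "grip": [0.62,0.62]}}

```text
clock: 18.62
tcp_pos: [0.433, -0.1743, 0.0637]
eef_rot: [0.824, -0.567, -0.0, 0.0]
wrist_force: [1.5, -5.3, 1.1]
finger_gap: 0.0322
```

```bash
python3 st.py
```

```text
t 18.62 phi -158.93 th-phi 89.81 R 100.1 cam_tool 1.413 cam_knob 1.352 Ft -5.45 Fr 0.54 Fz 1.11 gap 0.0322 z 0.0637
```

Emit:
{"fn": "move_arm", "kwargs": {"dp": [[-0.001,0,0],[-0.001,0,0]], "roll": [0.01,0.01], "grip": [0.62,0.62]}}

```text
clock: 18.88
tcp_pos: [0.4323, -0.1725, 0.0637]
eef_rot: [0.818, -0.575, -0.0, 0.0]
wrist_force: [1.2, -6.0, 0.4]
finger_gap: 0.0328
```

```bash
python3 st.py
```

```text
t 18.88 phi -160.04 th-phi 89.79 R 100.1 cam_tool 1.432 cam_knob 1.368 Ft -6.05 Fr 0.92 Fz 0.45 gap 0.0328 z 0.0637
```

Emit:
{"fn": "move_arm", "kwargs": {"dp": [[0.003,0,0],[0.003,0,0],[0,0,0],[0,0,-0.01],[0,0,-0.03],[0,0,-0.05],[0,0,-0.05],[0,0,0],[0,0,0]], "roll": [0,0,0,0,0,0,0,0,0], "grip": [0.62,0.62,0.62,0.62,0.62,0.62,0.62,0.62,0.62]}}

```text
clock: 20.0
tcp_pos: [0.4344, -0.1777, 0.2037]
eef_rot: [0.818, -0.575, 0.0, 0.0]
wrist_force: [0.1, 0.8, 0.8]
finger_gap: 0.0323
```

```bash
python3 st.py
python3 - <<'E'
from m import *
f=grab("wrist");cv2.imwrite("pics/e.png",f["frame"]);W=world(f);z=W[...,2]
d=np.hypot(W[...,0]-.433,W[...,1]+.170)
P=W[(d<.04)&(z>.095)&(z<.106)];r=rect(P);print("knob",len(P),r)
v=np.array(r[0])/1000-[.5264,-.1383];print("cam",np.radians(-78)-np.arctan2(v[1],v[0]),np.hypot(*v))
f=grab("top");f0=np.load("pics/top0.npz")
W=world(f);z=W[...,2];yj=np.array([.0525,.9986]);xj=np.array([.9986,-.0525]);o=np.array([.5315,-.0385]);A=(W[...,:2]-o)@xj*1000;B=(W[...,:2]-o)@yj*1000
k=(z>.06)&(z<.072)&(abs(A)<32)&(B>-25)&(B<73);print("tin",rect(W[k]))
cv2.imwrite("pics/et.png",cv2.resize(f["frame"][60:280,150:470],None,fx=2.4,fy=2.4))
E
```

```text
t 20.00 phi -156.84 th-phi 86.66 R 100.1 cam_tool 1.376 cam_knob 1.315 Ft 0.68 Fr -0.37 Fz 0.79 gap 0.0323 z 0.2037
knob 589 (array([ 435.2, -178. ]), array([19.3, 18.6]), 83.55)
cam 1.369667544063997 0.09946622542350744
tin (array([531. , -14.4]), array([97.2, 57.7]), 86.89)
```

View pics/et.png

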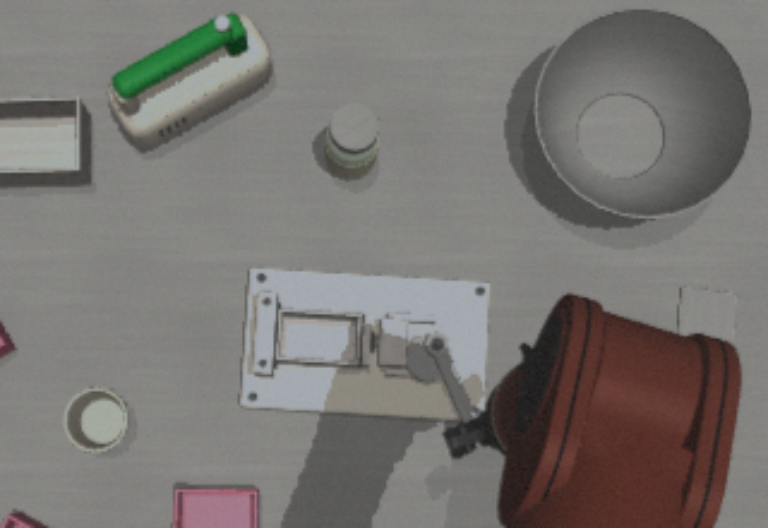

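```bash
python3 -c "
from rig import env
print(env.job_done())"
```

```text
the job is handed in; nothing more can be done
None
```

The tin is clamped against the fence, the lever is left at about 1.37 rad, and I handed the job in at about 20 s on the clock. No verdict was reported.

- **Placing:** I set the tin down between fence and jaw with the clamp loose and let go. The wrist camera showed it square within about 0.3°, about 1 mm off the centre line, with its end about 4 mm clear of the fence.
- **Clamping:** I pushed the lever with the fingers loosely around the knob. Free travel took about 4.1 N. The push began to stiffen at a lever angle of about 1.15 rad, and the last reading while moving was 6.05 N. That is about 1.95 N above free travel, or roughly 14 N of squeeze.
- **After letting go:** I backed off and lifted clear. The camera put the lever at 1.37 rad, matching where I left it. The last top picture showed the tin against the fence, the arm clear, and the jar, cup and big steel bowl where they had been. The spatula was partly hidden by the arm, though the tool stayed well away from it.

**Where the checks disagreed:** my camera estimate of the play put the start of the squeeze at about 1.24 ± 0.1 rad, which would mean about 9 N. Single force readings also scattered by about 0.5 N, or 3–4 N of squeeze. Both squeeze estimates fall within the 5–25 N range. My last top-camera measurement of the tin's length (97 mm instead of 90) had picked up the pad or fence edges, so I did not use it to check the tin's position.

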